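Refill the grease cup from the matching supply

TASK

Refill the silver grease cup with the grease shown by the colour of the coaster it stands on now: first tip the filler's selector lever all the way over towards the supply canister of that colour, then press the cup, upright, down onto the filler's round sprung plate until the plate is fully down for a moment, and set the cup back, standing wholly on the same coaster it came from. Leave the lever on that side, never push the plate down with the lever anywhere else, do not drop the cup, and leave the tin with the yellow label, the screwdriver and the black tray where they are.

Things in the scene. Friction and masses are not known exactly. Their poses are not given: they have to be found in the camera images.
- filler: Grey T-shaped fixed base, 50 mm high. Origin at its underside, x away from the robot at yaw 0, y left. Front block x -105..5, y -60..60 mm, with the sprung plate (axis x=-55, y=0). Rear crossbar x -5..85, y -160..160 mm, with a canister at each end (x=40, y=+-120) and the lever between: pivot x=40, y=0, z=70 mm, on a block 34 x 50 mm, top z=68 mm
- lever (a joint): Selector lever angle, rad: 0 upright, positive leans to the filler's +y (left) side, negative to -y; stops at +0.6 and -0.6; starts near the middle and stays where left (about 1.5 N at the knob moves it). Steel rod, 10 mm thick, with a black ball knob
- lever_knob (a point): Centre of the lever's black ball knob, 26 mm in diameter, 100 mm from the pivot
- plate (a joint): Travel of the sprung plate, m: 0 up, 0.010 fully down (about 8 N)
- plate_top (a point): Centre of the top face of the round steel plate, 72 mm in diameter; 66 mm above the bench when up
- canister_red: Red supply canister, fixed upright on one end of the filler's crossbar, 56 mm in diameter, 95 mm high plus an 8 mm nipple; origin at the centre of its underside, 50 mm above the bench
- canister_blue: Blue supply canister, same shape, on the other end of the crossbar; origin at the centre of its underside
- coaster_red: Red round coaster fixed to the bench, 110 mm in diameter, 4 mm thick; origin at the centre of its underside. Either the cup or the tin stands on it
- coaster_blue: Blue round coaster, same size; the other of cup and tin stands on it
- cup: Silver grease cup, a closed upright cylinder 50 mm in diameter, 85 mm high, with a dark band near the foot and a black disc on top, about 0.25 kg; origin at the centre of its underside, z up
- tin: White tin with a yellow label, upright, 58 mm in diameter, 75 mm high, on the other coaster; leave alone. Origin at the centre of its underside
- screwdriver: Screwdriver with an orange handle lying on the bench near the robot; leave alone. It lies along its own x
- tray: Black open tray, 90 x 90 x 30 mm; leave alone. Origin at the centre of its underside
Things that resemble listed ones, but are neither listed nor needed, are in the scene too. Of the things that look like the coaster_red, take the one that is farthest to the robot's right at the start.

How it is judged:
On the way, in this order (a step that is already met when the one before it is completed fails the run):
1. the lever is tipped fully over towards the canister whose colour is that of the coaster the cup stood on (((horizontal distance between coaster_red and tin above 0.2 m and y of canister_red in the frame of filler above 0 m and value of joint lever above 0.52 rad) or (horizontal distance between coaster_red and tin above 0.2 m and y of canister_red in the frame of filler below 0 m and value of joint lever below -0.52 rad) or (horizontal distance between coaster_blue and tin above 0.2 m and y of canister_blue in the frame of filler above 0 m and value of joint lever above 0.52 rad) or (horizontal distance between coaster_blue and tin above 0.2 m and y of canister_blue in the frame of filler below 0 m and value of joint lever below -0.52 rad))), for 0.2 s.
2. the upright cup presses the sprung plate fully down (9 mm or more), with the lever still there (((horizontal distance between coaster_red and tin above 0.2 m and y of canister_red in the frame of filler above 0 m and value of joint lever above 0.52 rad) or (horizontal distance between coaster_red and tin above 0.2 m and y of canister_red in the frame of filler below 0 m and value of joint lever below -0.52 rad) or (horizontal distance between coaster_blue and tin above 0.2 m and y of canister_blue in the frame of filler above 0 m and value of joint lever above 0.52 rad) or (horizontal distance between coaster_blue and tin above 0.2 m and y of canister_blue in the frame of filler below 0 m and value of joint lever below -0.52 rad)) and value of joint plate above 0.009 m and contact force between cup and plate above 3 N and angle between cup's own z axis and vertical below 0.12 rad), for 0.2 s.
At the end, for the whole second after the job is handed in: the lever is fully over (beyond 0.52 rad) towards the canister of the colour of the cup's own coaster, the plate is up again, and the cup stands upright (within 0.12 rad), at rest, on the coaster it started on, its centre within 28 mm of the coaster's centre (((horizontal distance between coaster_red and tin above 0.2 m and y of canister_red in the frame of filler above 0 m and value of joint lever above 0.52 rad) or (horizontal distance between coaster_red and tin above 0.2 m and y of canister_red in the frame of filler below 0 m and value of joint lever below -0.52 rad) or (horizontal distance between coaster_blue and tin above 0.2 m and y of canister_blue in the frame of filler above 0 m and value of joint lever above 0.52 rad) or (horizontal distance between coaster_blue and tin above 0.2 m and y of canister_blue in the frame of filler below 0 m and value of joint lever below -0.52 rad)) and ((horizontal distance between coaster_red and tin above 0.2 m and horizontal distance between cup and coaster_red below 0.028 m) or (horizontal distance between coaster_blue and tin above 0.2 m and horizontal distance between cup and coaster_blue below 0.028 m)) and angle between cup's own z axis and vertical below 0.12 rad and height (world z) of cup between 0.001 and 0.008 m and linear speed of cup below 0.02 m/s and value of joint plate below 0.003 m); the robot touches nothing.
It fails at once if the plate is pushed down more than 6 mm while the lever is not fully over to the right canister (value of joint plate above 0.006 m and not ((horizontal distance between coaster_red and tin above 0.2 m and y of canister_red in the frame of filler above 0 m and value of joint lever above 0.52 rad) or (horizontal distance between coaster_red and tin above 0.2 m and y of canister_red in the frame of filler below 0 m and value of joint lever below -0.52 rad) or (horizontal distance between coaster_blue and tin above 0.2 m and y of canister_blue in the frame of filler above 0 m and value of joint lever above 0.52 rad) or (horizontal distance between coaster_blue and tin above 0.2 m and y of canister_blue in the frame of filler below 0 m and value of joint lever below -0.52 rad))).
It fails at once if the cup is dropped (falls freely faster than 0.6 m/s) (contact force between cup and the fingers below 0.05 N and linear speed of cup above 0.6 m/s).
It fails at once if the cup is knocked over (tilted more than 0.8 rad) (angle between cup's own z axis and vertical above 0.8 rad).
It fails at once if the tin is moved more than 20 mm (distance of tin from where it was at the start of the episode above 0.02 m).
It fails at once if the screwdriver or the tray is moved more than 30 mm (distance of any of screwdriver, tray from where it was at the start of the episode above 0.03 m).
It also fails if it takes over 59 s, if anything falls off the work surface, if the arm or the gripper's body presses on something with over 40 N, if the wrist force passes 120 N, or if a joint passes its speed limit or range.

ROBOT

A 6-joint arm with a two-finger parallel gripper is mounted at the origin on the work surface. World frame = base frame: x ahead of the robot, y to its left, z up, the work surface at z = 0. Lengths are in m, angles in rad, forces in N, time in s.
With the tool pointing down it reaches from about 0.25 to 0.775 m from the base axis. Payload 4 kg.
Tool frame: the origin (TCP) lies midway between the tips of the shut fingers; the grasp point (between the pads) lies 19 mm behind it; z points along the fingers, y is the line along which they close (so a half turn about z gives the same grasp; the last joint's range is limited). The gripper opens to 85 mm and grips with 20 to 120 N. Pads are 22 mm wide; open, the fingers measure 114 mm over their backs; the gripper's body (76 mm by 85 mm) begins 54 mm behind the grasp point. The pads swing forward as they close: fully open they stand 13 mm farther back than shut.
Start: joints at [-1.448, 0.087, 1.371, -0, 1.684, -0.103], TCP at [0.123, -0.536, 0.231] pointing down, gripper open.
Joint ranges: [-3.1, 3.1], [-0.76, 2.03], [0.27, 2.55], [-1.08, 4.22], [0.17, 2.65], [-2.57, 2.57]. Speed limits (rad/s): [2.79, 2.79, 3.14, 3.14, 3.14, 3.14].

INTERFACE

Orientations are given as a rotation vector (axis times angle).
In Python, from cell import * gives the robot as it stands.
- The arm moves only by the tool move_arm, never from a script. Its argument "targets" is a list of rows, each a list of 4 numbers: the shift along the tool's x, y, z as a fraction of full scale, then the turn about the tool's z as a fraction of full scale. In form: [[dx, dy, dz, roll], ...]. A call has 1 to 8 rows; each row shifts and turns the commanded pose from where the row before left it, along the tool's axes as they then stand; what a row does not reach is not made up. Full scale, the value 1, is 0.3 m for a shift and 180 degrees for a turn. A row lasts 1/8 s, in which the tool goes at most 62.5 mm and 10.7 degrees, less where a joint would pass 70% of its speed; a pose out of reach is approached as far as the arm can. A call with a number of a shift or a turn outside -1 to 1 is refused whole. A call with a gripper value outside its range is refused whole. "jaw" is the opening, from -1 (shut) to 1 (fully open), set as the call begins (left out, the last holds). The fingers move at their own pace and stop on an object; "newtons" is the grip in N (left out, the last holds). Time passes only in rows, so rows that do not move let the fingers close. It gives the time, the measured TCP pose, the force, the opening and the grip force at its end, in the units of the state.
- sense(): the state, without advancing time (a new reading comes with each control period).
- camera(name): name is "side" or "top"; returns (picture, depth): 480x640x3 uint8, red, green, blue; 480x640 float32, m along the optical axis (not along the pixel's ray), 0 where there is no reading.
- camera_model(name): a dict with "fx", "fy", "cx", "cy" (pixels), "dist_coeffs" ([k1, k2, p1, p2, k3] as OpenCV has them; the pictures are not rectified), "view" (4x4, takes a point from world to camera coordinates). Camera axes: x right, y up, looking along -z (the intrinsics and any distortion apply to the point x, -y, -z); pixel columns grow to the right and rows downward; lengths in m; the calibration is good to about 2 mm. A picture is of the moment at which its call begins. camera_model takes no time and is no camera call.
- hand_in(): hands the job in; it is judged then, once.
Trained networks look in the newest picture that a camera, given by its name, has taken for a name from the list of things; names that differ only in an ending like _2 or _b are one class to them, and where a whole thing is asked for, a point or a joint stands for the part that bears it (a point fixed in the world has none). Each returns a list of dicts, best first, with "conf" (0 to 1); they miss things now and then, are a little off and sometimes report something else, mostly with a low value. They report only what shows in the picture. A call takes as long as a camera call. They do not tell look-alikes from the thing itself.
- silhouettes(camera, thing): "mask" (480x640 bool, what is visible of it) and "pixel" ([column, row] in pixels, amid what is visible of it).
- landmark_of(camera, thing): "pixel" ([column, row] in pixels: a listed point, or the origin of a listed thing).
The state is a dict: "time_s": time; "qpos": joint angles; "joint_vel": joint speeds; "joint_torque": joint torques, N m; "tcp_pos": TCP position; "tcp_rot": TCP orientation; "contact_force": force on the tool from outside, world axes, zero at the start; "torque": the same for the moment, N m; "finger_gap": finger opening in m; "finger_force": force on a finger pad.
Only numpy, scipy, OpenCV 4.12 (cv2) and the standard library are available. Lean on these libraries where they do the work, as an engineer would, in place of code of your own. Each camera call takes 0.05 s, during which the arm holds its last target. There are 200 camera calls.

## Working session

There is one attempt and no reset: what is moved stays moved. The work goes in short steps, Python scripts to look and compute and a tool call to move; the robot and the scene stay as the last step left them, time stands still between calls to the robot, and variables do not carry over. Pictures are saved under pics/ and viewed, at most 10 in all, crops included, and the job is handed in when it is done.

Besides the shell and the picture viewer there is one more tool, called after ">>>" as a command line: name --pt "numbers of a row" for each row, then --argument value for the rest. move_arm: Moves the arm, as the interface text tells. Its arguments: {"type":"object","properties":{"targets":{"type":"array"},"jaw":{"type":"number"},"newtons":{"type":"number"}},"required":["targets"]}

```bash
mkdir -p pics
cat > h.py <<'E'
from cell import *
import numpy as np, cv2
from scipy.spatial.transform import Rotation as R
def ray(cam,px):
    m=camera_model(cam);K=np.array([[m['fx'],0,m['cx']],[0,m['fy'],m['cy']],[0,0,1]])
    u=cv2.undistortPoints(np.array([[px]],float),K,np.array(m['dist_coeffs']))[0,0]
    V=np.array(m['view']);d=V[:3,:3].T@np.array([u[0],-u[1],-1]);return -V[:3,:3].T@V[:3,3],d
def atz(cam,px,z):
    o,d=ray(cam,px);return (o+d*(z-o[2])/d[2]).round(4)
def atd(cam,px,dep):
    o,d=ray(cam,px);D=dep[int(px[1]),int(px[0])];return (o+d*D).round(4)
E
python3 - <<'E'
from h import *
s=sense();print(s['time_s'],s['tcp_pos'],s['tcp_rot'])
for c in('top','side'):
    im,d=camera(c);cv2.imwrite(f'pics/{c}0.png',im[:,:,::-1]);np.save(f'{c}0.npy',d)
    for t in ['filler','lever_knob','plate_top','canister_red','canister_blue','coaster_red','coaster_blue','cup','tin','tray','screwdriver']:
        for r in landmark_of(c,t)[:4]:
            print(c,t,round(r['conf'],2),np.round(r['pixel']),atd(c,r['pixel'],d) )
E
```

```text
0.0 [ 0.12305188 -0.53553565  0.23013061] [-3.11935496e+00 -3.53628881e-01  5.28375551e-05]
top filler 0.71 [412. 198.] [ 0.6607 -0.1368  0.1293]
top filler 0.64 [370. 217.] [ 0.6216 -0.0316  0.0446]
top lever_knob 0.43 [369. 196.] [ 0.6603 -0.0195  0.1867]
top plate_top 0.59 [374. 237.] [ 0.5654 -0.0417  0.0597]
top canister_blue 0.59 [413. 196.] [ 0.6653 -0.1364  0.1414]
top coaster_red 0.96 [186. 230.] [0.5927 0.4868 0.0039]
top coaster_red 0.89 [238. 284.] [0.4407 0.3268 0.0793]
top coaster_red 0.82 [175. 284.] [0.4409 0.5158 0.0069]
top coaster_blue 0.74 [461. 276.] [ 0.4576 -0.2814  0.0345]
top cup 0.68 [465. 276.] [ 0.458  -0.2811  0.0794]
top tin 0.59 [239. 284.] [0.4398 0.324  0.0729]
top tray 0.83 [477. 206.] [ 0.6559 -0.3356  0.0074]
top tray 0.23 [366. 296.] [ 0.4039 -0.0185  0.0056]
top screwdriver 0.92 [368. 300.] [ 0.3922 -0.0269 -0.0016]
side filler 0.63 [325. 235.] [0.6006 0.0091 0.0474]
side lever_knob 0.56 [316. 186.] [ 0.66   -0.0132  0.1718]
side plate_top 0.61 [350. 226.] [ 0.5656 -0.0514  0.0647]
side plate_top 0.28 [431. 222.] [ 0.4538 -0.2886  0.0108]
side canister_red 0.83 [296. 241.] [0.6259 0.0955 0.0635]
side canister_blue 0.57 [342. 197.] [ 0.6689 -0.1268  0.0749]
side coaster_red 0.91 [272. 346.] [0.4232 0.3504 0.0317]
side coaster_red 0.73 [187. 343.] [0.5865 0.4739 0.0026]
side coaster_red 0.62 [204. 392.] [0.451  0.5175 0.003 ]
side coaster_blue 0.65 [428. 222.] [ 0.4604 -0.2861  0.0112]
side cup 0.94 [428. 219.] [ 0.4604 -0.2813  0.0233]
side tin 0.98 [277. 341.] [0.4154 0.3408 0.049 ]
side tin 0.48 [431. 219.] [ 0.4547 -0.2905  0.0229]
side tray 0.71 [389. 191.] [ 0.6522 -0.3361  0.0045]
side tray 0.61 [427. 222.] [ 0.4585 -0.2761  0.0174]
side screwdriver 0.94 [390. 277.] [ 0.3987 -0.0307 -0.0006]
```

Run:
```python
import cv2
a=cv2.imread('pics/top0.png')[150:350,140:540];cv2.imwrite('pics/tc.png',cv2.resize(a,(800,400)))
```

```text
(no output)
```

View pics/tc.png

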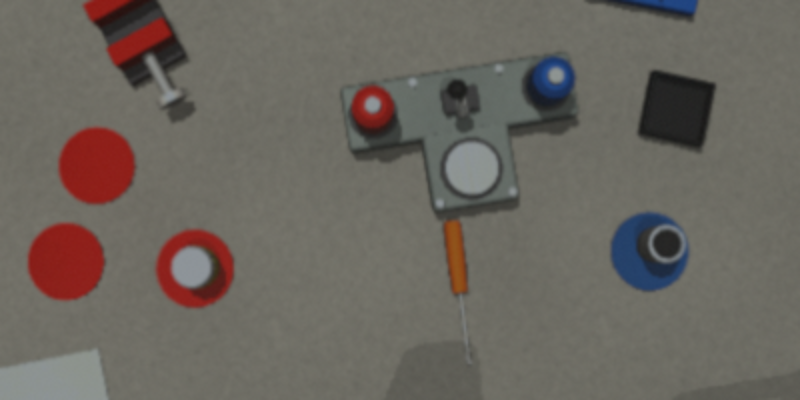

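View pics/side0.png

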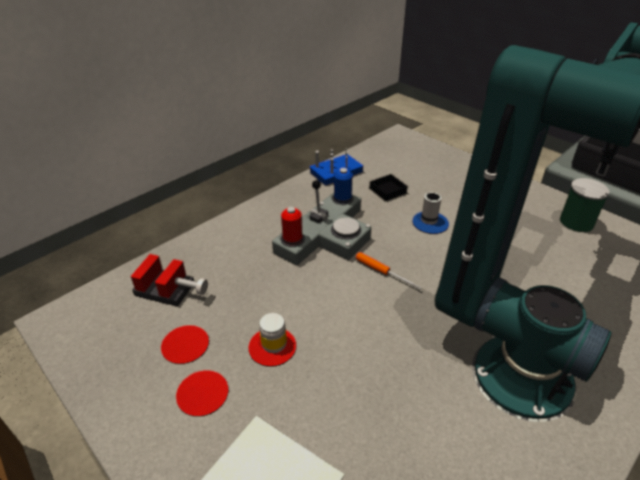

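Top view: the cup (top px ≈(472,272)) stands on the blue coaster (≈(465,276)), and the tin is on the rightmost of the three red coasters (≈(238,284)). The blue canister is at the filler's right (≈(416,188)), red at the left (≈(326,202)), the knob ≈(369,195), and the plate ≈(376,234). The lever therefore goes to −y. Possible look-alikes for the cup: only the tin (239,284), which has a yellow label in the side view, and the green can at the far right of the side view. Next I take precise measurements.

```bash
python3 - <<'E'
from h import *
im=cv2.imread('pics/top0.png').astype(int);d=np.load('top0.npy')
b,g,r=im[...,0],im[...,1],im[...,2]
v,u=np.mgrid[:480,:640]
def pts(mask,lo,hi):
    P=np.array([atd('top',(x,y),d) for y,x in zip(*np.nonzero(mask))]);P=P[(P[:,2]>lo)&(P[:,2]<hi)];return P
def rep(n,P): print(n,len(P),P.mean(0).round(4),((P.max(0)+P.min(0))/2).round(4),np.ptp(P,0).round(3))
box=lambda x0,x1,y0,y1:(u>=x0)&(u<x1)&(v>=y0)&(v<y1)
rep('cuptop',pts(box(452,492,255,292),.077,.1))
m=box(440,490,250,300)&(b-r>40)
rep('coaster',pts(m,-.01,.02))
c=cv2.minEnclosingCircle(np.argwhere(m)[:,::-1].astype(np.float32).copy());print(c,atz('top',c[0],.004))
rep('tin',pts(box(220,260,265,305),.065,.09))
m=box(355,398,215,255)&(im.min(2)>135)
c=cv2.minEnclosingCircle(np.argwhere(m)[:,::-1].astype(np.float32).copy());print('plate',c,atz('top',c[0],.066));rep('plate',pts(m,.05,.08))
rep('red',pts(box(310,345,185,220),.13,.17));rep('blue',pts(box(400,435,170,208),.13,.17))
rep('knob',pts(box(355,385,180,210),.155,.2))
E
python3 - <<'E'
import cv2
a=cv2.imread('pics/top0.png')
cv2.imwrite('pics/crop.png',cv2.hconcat([cv2.resize(a[175:255,310:430],(480,320),interpolation=2),cv2.resize(a[235:315,425:505],(320,320),interpolation=2)]))
E
```

```text
cuptop 290 [ 0.4701 -0.3007  0.0893] [ 0.4708 -0.302   0.0884] [0.048 0.053 0.021]
coaster 647 [ 0.4567 -0.2839  0.0045] [ 0.46   -0.297   0.0054] [0.104 0.107 0.027]
((464.217041015625, 275.3255920410156), 19.053821563720703) [ 0.4603 -0.2961  0.004 ]Traceback (most recent call last):
  File "<stdin>", line 13, in <module>
  File "<stdin>", line 6, in pts
  File "h.py", line 11, in atd
    o,d=ray(cam,px);D=dep[int(px[1]),int(px[0])];return (o+d*D).round(4)
        ~~~^^^^^^^^
  File "h.py", line 5, in ray
    m=camera_model(cam);K=np.array([[m['fx'],0,m['cx']],[0,m['fy'],m['cy']],[0,0,1]])
ValueError: time passes only in moves, steps and waits
```

View pics/crop.png

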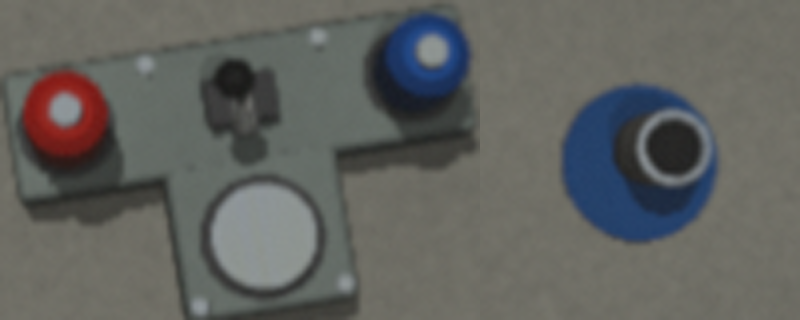

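The crop confirms the cup (black disc in a silver rim, top at ≈(474,271)) on the blue coaster, and a blue canister on the filler's right. I'll cache the camera model and finish the measurements.

```bash
sed -i 's/^def ray/import functools\nCM=functools.lru_cache(None)(camera_model)\ndef ray/; s/m=camera_model(cam)/m=CM(cam)/' h.py
python3 - <<'E'
from h import *
im=cv2.imread('pics/top0.png').astype(int);d=np.load('top0.npy')
v,u=np.mgrid[:480,:640]
def pts(mask,lo,hi):
    P=np.array([atd('top',(x,y),d) for y,x in zip(*np.nonzero(mask))]);P=P[(P[:,2]>lo)&(P[:,2]<hi)];return P
def rep(n,P): print(n,len(P),P.mean(0).round(4),((P.max(0)+P.min(0))/2).round(4),np.ptp(P,0).round(3))
box=lambda x0,x1,y0,y1:(u>=x0)&(u<x1)&(v>=y0)&(v<y1)
# colour-blob centres
def circ(n,m,z):
    c=cv2.minEnclosingCircle(np.argwhere(m)[:,::-1].astype(np.float32).copy());print(n,np.round(c[0],1),round(c[1],1),atz('top',c[0],z))
b,g,r=im[...,0],im[...,1],im[...,2]
circ('plate',box(355,398,215,255)&(im.min(2)>130),.066)
circ('nipR',box(310,345,185,220)&(im.min(2)>120),.153)
circ('nipB',box(410,430,175,200)&(im.min(2)>120),.153)
circ('knob',box(358,380,185,202)&(im.max(2)<55),.169)
circ('cuptop',box(462,490,256,285)&(im.min(2)>115),.089)
circ('tin',box(220,260,265,305)&(im.min(2)>120),.079)
rep('tin',pts(box(220,260,265,305),.065,.09))
rep('red',pts(box(310,345,185,220),.13,.17));rep('blue',pts(box(400,435,170,208),.13,.17))
rep('knob',pts(box(355,385,180,210),.155,.2))
o,_=ray('top',(0,0));print('cam',o,CM('top')['fx'])
E
```

```text
plate [376.6 242.1] 20.6 [ 0.5511 -0.0468  0.066 ]
nipR [333.5 197.5] 12.3 [0.6611 0.0688 0.153 ]
nipB [417.6 187.2] 3.2 [ 0.6865 -0.1482  0.153 ]
knob [368. 195.] 5.4 [ 0.6646 -0.019   0.169 ]
cuptop [472.7 271.4] 8.6 [ 0.4696 -0.3009  0.089 ]
tin [235. 283.] 9.5 [0.4428 0.3342 0.079 ]
tin 349 [0.4434 0.3326 0.0788] [0.4428 0.3337 0.0775] [0.054 0.055 0.025]
red 351 [0.6473 0.0884 0.1436] [0.6484 0.0884 0.1448] [0.055 0.052 0.028]
blue 358 [ 0.684  -0.1477  0.1435] [ 0.6845 -0.149   0.1454] [0.054 0.054 0.03 ]
knob 80 [ 0.6645 -0.0191  0.1785] [ 0.6646 -0.0201  0.1796] [0.025 0.023 0.024]
cam [0.44297185 0.07014017 1.71035281] 610.3916460131953
```

Canister spacing is 0.2396 m (expected 0.240). That gives filler yaw ≈0.154, pivot ≈(0.666,−0.030), plate ≈(0.572,−0.045), knob y +11 mm in the filler frame and z .169 as expected. The cup is at (0.470,−0.301) and the coaster at (0.460,−0.296).

```bash
cat >> h.py <<'E'
def go(x,y,z,phi=None):
    s=sense();M=R.from_rotvec(s['tcp_rot']).as_matrix();p=np.array(s['tcp_pos']);f=np.arctan2(M[1,0],M[0,0])
    print('t',s['time_s'],'tcp',p.round(4),'phi',round(f,4),'tilt',M[2,2].round(5),'F',np.round(s['contact_force'],1),'gap',s['finger_gap'],s['finger_force'])
    print('shift units',(M.T@(np.array([x,y,z])-p)/.3).round(4),'' if phi is None else ('roll',round((f-phi)/np.pi,4)))
E
python3 -c "
from h import *
go(.6568,.0293,.23,.154)"
```

```text
t 1.2 tcp [ 0.1231 -0.536   0.2313] phi 0.2259 tilt -1.0 F [0.1 0.1 0.4] gap 0.0853240043552445 0.0
shift units [ 2.1557 -1.4382  0.0043] ('roll', np.float64(0.0229))
```

>>> move_arm --pt "0.154 -0.103 0 0" --pt "0.154 -0.103 0 0" --pt "0.154 -0.103 0 0" --pt "0.154 -0.103 0 0" --pt "0.154 -0.103 0 0" --pt "0.154 -0.103 0 0" --pt "0.154 -0.103 0 0" --pt "0.154 -0.103 0 0" --jaw -1

```text
time_s: 2.2
tcp_pos: [0.4291, -0.2109, 0.2316]
tcp_rot: [3.121, 0.354, 0.001]
contact_force: [-0.4, -0.1, 0.4]
finger_gap: -0.0001
finger_force: 0.0
```

>>> move_arm --pt "0.154 -0.103 0 0" --pt "0.154 -0.103 0 0" --pt "0.154 -0.103 0 0" --pt "0.154 -0.103 0 0" --pt "0.154 -0.103 0 0" --pt "0.154 -0.103 0 0" --pt "0 0 0 0.023" --pt "0 0 0 0"

```text
time_s: 3.2
tcp_pos: [0.6569, 0.031, 0.2305]
tcp_rot: [3.132, 0.244, -0.002]
contact_force: [-0.0, -0.5, 0.1]
finger_gap: -0.0001
finger_force: 0.0
```

```bash
python3 -c "
from h import *
go(.6568,.0293,.138,.154)"
```

```text
t 3.2 tcp [0.6569 0.031  0.2305] phi 0.1554 tilt -1.0 F [-0.  -0.5  0.1] gap -0.00011713298370776346 0.0
shift units [-0.0008  0.0055  0.3084] ('roll', np.float64(0.0004))
```

>>> move_arm --pt "0 0 0.154 0" --pt "0 0 0.154 0" --pt "0 0.05 0 0" --pt "0 0.05 0 0" --pt "0 0.05 0 0" --pt "0 0.05 0 0" --pt "0 0.05 0 0" --pt "0 0 0 0"

```text
time_s: 4.2
tcp_pos: [0.6683, -0.0456, 0.1389]
tcp_rot: [3.132, 0.238, -0.0]
contact_force: [-0.5, -0.4, -0.3]
finger_gap: -0.0003
finger_force: 0.0
```

>>> move_arm --pt "0 0.02 0 0" --pt "0 0.02 0 0" --pt "0 0 0 0"

```text
time_s: 4.58
tcp_pos: [0.6699, -0.0559, 0.1385]
tcp_rot: [3.132, 0.241, -0.001]
contact_force: [0.2, 0.5, -0.0]
finger_gap: -0.0
finger_force: 0.1
```

>>> move_arm --pt "0 0.015 0 0" --pt "0 0.015 0 0" --pt "0 0 0 0"

```text
time_s: 4.95
tcp_pos: [0.6712, -0.0636, 0.1387]
tcp_rot: [-3.13, -0.242, 0.001]
contact_force: [-0.3, 5.4, -1.3]
finger_gap: -0.0
finger_force: 2.2
```

Run:
```python
from h import *
im,d=camera('side');cv2.imwrite('pics/s1.png',cv2.resize(im[130:270,230:400,::-1],(680,560),interpolation=2))
print(landmark_of('side','lever_knob'),sense()['contact_force'])
```

```text
[{'pixel': [331.4, 179.2], 'conf': 0.48}] [-1.69279631  5.13663655 -0.91594401]
```

View pics/s1.png

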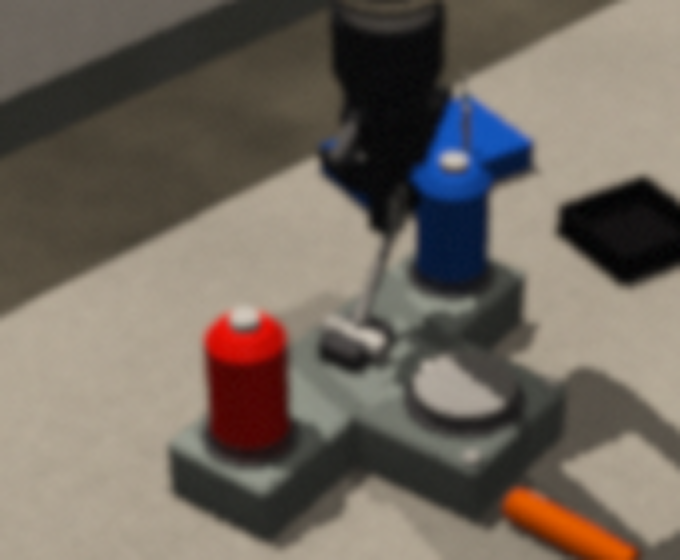

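The crop shows the lever leaning hard over towards the blue canister, and contact force has risen to 5 N. I'll nudge it once more to confirm it is at the stop, then back off and lift.

>>> move_arm --pt "0 0.01 0 0" --pt "0 0 0 0"

```text
time_s: 5.3
tcp_pos: [0.6712, -0.0639, 0.1387]
tcp_rot: [-3.126, -0.244, 0.002]
contact_force: [-2.1, 11.0, -0.8]
finger_gap: -0.0002
finger_force: 5.3
```

>>> move_arm --pt "0 -0.1 0 0" --pt "0 0 -0.2 0" --pt "0 0 -0.2 0" --pt "0 0 0 0" --jaw 1

```text
time_s: 5.8
tcp_pos: [0.6699, -0.0395, 0.2685]
tcp_rot: [3.126, 0.239, 0.025]
contact_force: [-0.1, -0.8, 0.5]
finger_gap: 0.0721
finger_force: 0.0
```

Run:
```python
from h import *
im,d=camera('side')
for c in ('side','top'):
    if c=='top': im,d=camera('top')
    for r in landmark_of(c,'lever_knob'): print(c,r,atz(c,r['pixel'],.1525))
go(.47,-.301,.2)
s=sense();p=np.array(s['tcp_pos']);print('bearing to cup',np.arctan2(-.301,.47), s['qpos'])
```

```text
side {'pixel': [332.9, 179.3], 'conf': 0.52} [ 0.6718 -0.0922  0.1525]
top {'pixel': [394.7, 191.0], 'conf': 0.37} [ 0.677  -0.0889  0.1525]
t 6.0 tcp [ 0.6668 -0.0385  0.2573] phi 0.1526 tilt -1.0 F [ 0.4  1.2 -0.4] gap 0.08557925907788644 0.0
shift units [-0.7809  0.7648  0.1931] 
bearing to cup -0.5696150141024832 [-1.42023997e-01  3.55989713e-01  9.99106204e-01 -1.18612075e-03
  1.78869598e+00  1.27586817e+00]
```

The knob is at (0.675,−0.089), where the stop should put it. Next, the cup.

>>> move_arm --pt "-0.13 0.1275 0 0" --pt "-0.13 0.1275 0 0" --pt "-0.13 0.1275 0 0" --pt "-0.13 0.1275 0 0" --pt "-0.13 0.1275 0 0" --pt "-0.13 0.1275 0 0" --pt "0 0 0.15 0" --pt "0 0 0.1 0" --jaw 1

```text
time_s: 7.0
tcp_pos: [0.4689, -0.3008, 0.1798]
tcp_rot: [-3.13, -0.237, 0.007]
contact_force: [-0.0, -0.3, 0.2]
finger_gap: 0.0852
finger_force: 0.0
```

>>> move_arm --pt "0 0 0 0"

```text
time_s: 7.12
tcp_pos: [0.4685, -0.2991, 0.1786]
tcp_rot: [-3.126, -0.239, 0.013]
contact_force: [-0.9, -0.0, 0.5]
finger_gap: 0.0855
finger_force: 0.0
```

Run:
```python
from h import *
go(.47,-.301,.043,.1526)
```

```text
t 7.125 tcp [ 0.4685 -0.2991  0.1786] phi 0.1528 tilt -0.99994 F [-0.9 -0.   0.5] gap 0.08548022812366833 0.0
shift units [0.0075 0.0102 0.4518] ('roll', np.float64(0.0001))
```

>>> move_arm --pt "0.004 0.006 0.15 0" --pt "0 0 0.15 0" --pt "0 0 0.1 0" --pt "0 0 0.05 0" --pt "0 0 0 0" --pt "0 0 0 0"

```text
time_s: 7.88
tcp_pos: [0.4737, -0.3029, 0.051]
tcp_rot: [3.13, 0.241, 0.004]
contact_force: [-0.3, -0.0, 0.6]
finger_gap: 0.0856
finger_force: 0.0
```

>>> move_arm --pt "0 0 0 0" --pt "0 0 0 0" --pt "0 0 0 0" --pt "0 0 0 0" --pt "0 0 0 0" --pt "0 0 0 0" --pt "0 0 0 0" --pt "0 0 0 0" --jaw -1 --newtons 60

```text
time_s: 8.88
tcp_pos: [0.4732, -0.3028, 0.0503]
tcp_rot: [3.13, 0.241, 0.003]
contact_force: [0.6, -0.1, 5.7]
finger_gap: 0.0489
finger_force: 61.6
```

Run:
```python
from h import *
im,d=camera('side');cv2.imwrite('pics/s2.png',cv2.resize(im[140:260,350:510,::-1],(640,480),interpolation=2))
go(.5721,-.0446,.125,.154)
```

```text
t 8.925 tcp [ 0.4732 -0.3027  0.0503] phi 0.1534 tilt -1.0 F [-0.4  0.   5.6] gap 0.04892437447983647 61.580082178115845
shift units [ 0.4577 -0.7995 -0.2499] ('roll', np.float64(-0.0002))
```

View pics/s2.png

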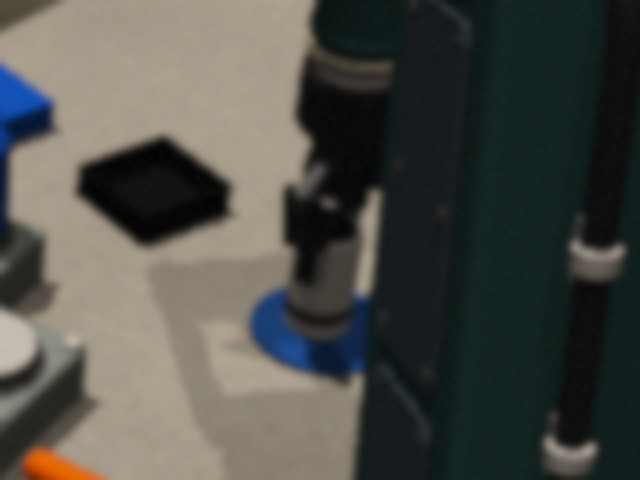

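The cup is gripped upright on the blue coaster (px ≈(430,215) in the side view), with the opening at 49 mm. Next I lift it and carry it to the plate.

>>> move_arm --pt "0 0 -0.08 0" --pt "0 0 -0.1 0" --pt "0 0 -0.1 0" --pt "0 0 0 0"

```text
time_s: 9.43
tcp_pos: [0.4736, -0.3027, 0.1349]
tcp_rot: [3.129, 0.241, 0.006]
contact_force: [0.5, -0.3, -1.8]
finger_gap: 0.0489
finger_force: 62.3
```

>>> move_arm --pt "0.065 -0.115 0 0" --pt "0.065 -0.115 0 0" --pt "0.065 -0.115 0 0" --pt "0.065 -0.115 0 0" --pt "0.065 -0.115 0 0" --pt "0.065 -0.115 0 0" --pt "0.065 -0.11 0 0" --pt "0 0 0 0"

```text
time_s: 10.42
tcp_pos: [0.5699, -0.0412, 0.1299]
tcp_rot: [-3.13, -0.247, 0.007]
contact_force: [-1.0, -1.9, -1.0]
finger_gap: 0.0485
finger_force: 62.7
```

Run:
```python
from h import *
im,d=camera('side');cv2.imwrite('pics/s3.png',cv2.resize(im[130:270,270:430,::-1],(640,560),interpolation=2))
for r in landmark_of('side','cup'): print(r)
go(.5745,-.0446,.1023,.154)
```

```text
{'pixel': [347.8, 221.7], 'conf': 0.87}
t 10.525 tcp [ 0.5695 -0.0437  0.1305] phi 0.1545 tilt -0.99999 F [ 0.3  0.4 -1.5] gap 0.0491225074755384 62.66581892967224
shift units [0.0163 0.0056 0.094 ] ('roll', np.float64(0.0002))
```

View pics/s3.png

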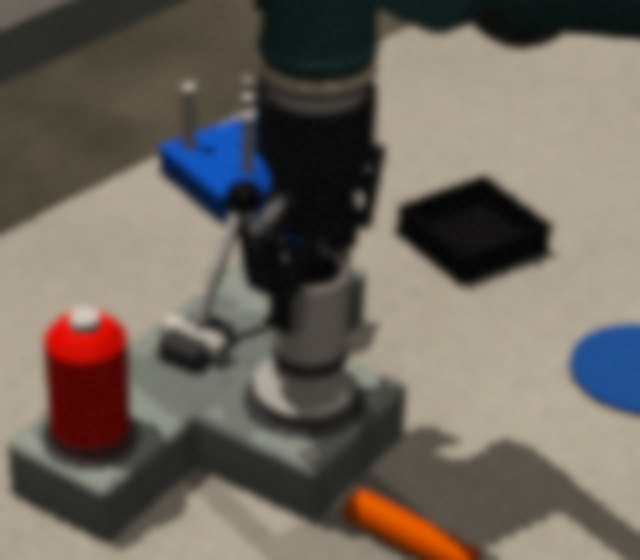

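The cup hangs upright over the plate and the lever still leans to blue. Next I press down.

>>> move_arm --pt "0.016 0.005 0.03 0" --pt "0 0 0.03 0" --pt "0 0 0.015 0" --pt "0 0 0.015 0" --pt "0 0 0 0"

```text
time_s: 11.15
tcp_pos: [0.5756, -0.0454, 0.1065]
tcp_rot: [3.131, 0.24, 0.0]
contact_force: [-2.0, -2.3, 4.2]
finger_gap: 0.0488
finger_force: 62.9
```

>>> move_arm --pt "0 0 0.006 0" --pt "0 0 0.006 0" --pt "0 0 0 0" --pt "0 0 0 0"

```text
time_s: 11.65
tcp_pos: [0.5759, -0.0451, 0.1031]
tcp_rot: [3.131, 0.241, 0.001]
contact_force: [-2.2, -2.7, 5.7]
finger_gap: 0.049
finger_force: 63.0
```

>>> move_arm --pt "0 0 0.006 0" --pt "0 0 0.006 0" --pt "0 0 0.006 0" --pt "0 0 0 0" --pt "0 0 0 0"

```text
time_s: 12.28
tcp_pos: [0.5765, -0.0451, 0.102]
tcp_rot: [3.131, 0.241, 0.006]
contact_force: [-8.1, -2.1, 19.0]
finger_gap: 0.0487
finger_force: 64.8
```

Force has climbed to 19 N with no further travel, so the plate is at its stop. I'll hold briefly, then lift.

>>> move_arm --pt "0 0 0 0" --pt "0 0 0 0" --pt "0 0 -0.04 0" --pt "0 0 -0.06 0" --pt "0 0 -0.05 0" --pt "0 0 0 0" --pt "0 0 0 0"

```text
time_s: 13.15
tcp_pos: [0.5754, -0.0444, 0.1411]
tcp_rot: [-3.132, -0.241, 0.002]
contact_force: [1.1, -0.3, -2.0]
finger_gap: 0.0491
finger_force: 62.8
```

Run:
```python
from h import *
for r in (camera('side'),landmark_of('side','lever_knob'))[1]: print(r,atz('side',r['pixel'],.1525))
go(.4650,-.2975,.1349,.154)
```

```text
{'pixel': [330.7, 181.6], 'conf': 0.62} [ 0.6678 -0.0793  0.1525]
t 13.25 tcp [ 0.5751 -0.0445  0.1406] phi 0.1536 tilt -1.0 F [-0.5  0.6 -1.9] gap 0.04876632174206167 62.81442046165466
shift units [-0.4916  0.7773  0.0195] ('roll', np.float64(-0.0001))
```

>>> move_arm --pt "-0.07 0.111 0 0" --pt "-0.07 0.111 0 0" --pt "-0.07 0.111 0 0" --pt "-0.07 0.111 0 0" --pt "-0.07 0.111 0 0" --pt "-0.07 0.111 0 0" --pt "-0.07 0.111 0 0" --pt "0 0 0 0"

```text
time_s: 14.25
tcp_pos: [0.4646, -0.2996, 0.141]
tcp_rot: [-3.132, -0.234, 0.002]
contact_force: [0.5, 0.6, -1.6]
finger_gap: 0.0489
finger_force: 62.9
```

>>> move_arm --pt "0 0 0.1 0" --pt "0 0 0.1 0" --pt "0 0 0.05 0" --pt "0 0 0.02 0" --pt "0 0 0 0" --pt "0 0 0 0"

```text
time_s: 15.0
tcp_pos: [0.4669, -0.298, 0.0623]
tcp_rot: [3.131, 0.241, 0.003]
contact_force: [-0.0, -0.0, -2.3]
finger_gap: 0.0486
finger_force: 62.9
```

Run:
```python
from h import *
go(.4650,-.2975,.0503,.154)
```

```text
t 15.0 tcp [ 0.4669 -0.298   0.0623] phi 0.1537 tilt -1.0 F [-0.  -0.  -2.3] gap 0.04859490693485705 62.85964250564575
shift units [-0.0062 -0.0029  0.04  ] ('roll', np.float64(-0.0001))
```

>>> move_arm --pt "-0.005 0 0.02 0" --pt "0 0 0.01 0" --pt "0 0 0.008 0" --pt "0 0 0.004 0" --pt "0 0 0 0" --pt "0 0 0 0"

```text
time_s: 15.75
tcp_pos: [0.4646, -0.2978, 0.0503]
tcp_rot: [3.132, 0.241, 0.0]
contact_force: [-3.4, 2.2, 7.7]
finger_gap: 0.0489
finger_force: 63.9
```

The cup is on the coaster. I'll open the fingers and go straight up.

>>> move_arm --pt "0 0 0 0" --pt "0 0 0 0" --pt "0 0 0 0" --pt "0 0 0 0" --pt "0 0 0 0" --pt "0 0 0 0" --jaw 1

```text
time_s: 16.5
tcp_pos: [0.4646, -0.2978, 0.0483]
tcp_rot: [3.132, 0.241, -0.0]
contact_force: [0.0, -0.3, -0.2]
finger_gap: 0.0852
finger_force: 0.0
```

>>> move_arm --pt "0 0 -0.05 0" --pt "0 0 -0.15 0" --pt "0 0 -0.15 0" --pt "0 0 -0.15 0" --pt "-0.1 0.17 0 0" --pt "-0.1 0.17 0 0" --pt "-0.1 0.17 0 0" --pt "0 0 0 0"

```text
time_s: 17.5
tcp_pos: [0.3968, -0.4664, 0.1988]
tcp_rot: [3.131, 0.232, -0.001]
contact_force: [0.2, 1.5, 1.0]
finger_gap: 0.0856
finger_force: 0.0
```

Run:
```python
from h import *
go(0,0,0)
im,d=camera('top');cv2.imwrite('pics/t4.png',cv2.resize(im[150:350,220:520,::-1],(800,533),interpolation=2))
for r in landmark_of('top','lever_knob'): print(r,atz('top',r['pixel'],.1525))
for r in landmark_of('top','cup'): print(r,atz('top',r['pixel'],.004))
```

```text
t 17.5 tcp [ 0.3968 -0.4664  0.1988] phi 0.1477 tilt -1.0 F [0.2 1.5 1. ] gap 0.0855656458272608 0.0
shift units [-1.079  -1.7333  0.6608] 
{'pixel': [328.7, 206.4], 'conf': 0.48} [0.6382 0.0813 0.1525]
{'pixel': [393.5, 190.4], 'conf': 0.45} [ 0.6786 -0.0859  0.1525]
{'pixel': [467.0, 275.9], 'conf': 0.58} [ 0.4586 -0.3039  0.004 ]
```

View pics/t4.png

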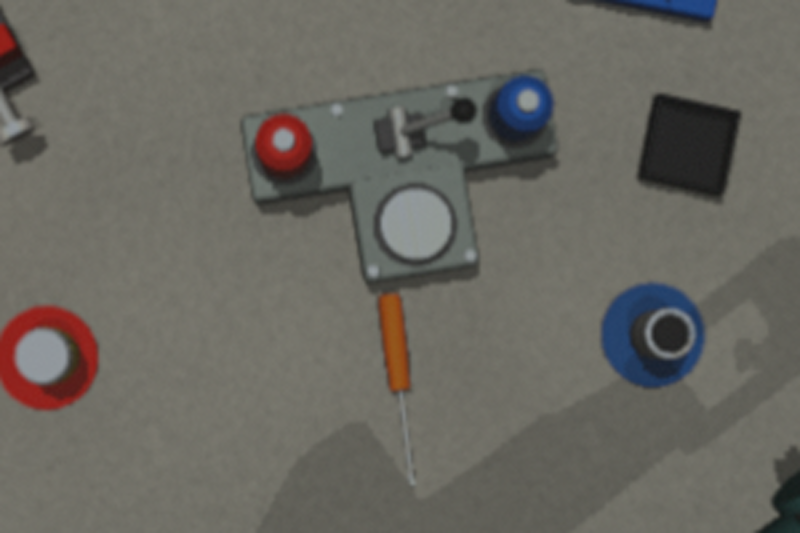

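The cup stands upright on the blue coaster (≈(470,275)), about 5 mm off centre. The knob (≈(393,191)) is over at blue, the plate is free, the tin, tray and screwdriver have not moved, and the arm is clear.

```bash
python3 -c "
from cell import *
print(hand_in())"
```

```text
the job is handed in; nothing more can be done
None
```

The job is handed in with no verdict shown: the lever is over at the blue canister, the cup was pressed onto the plate until it hit its stop, and it is back upright on the blue coaster about 5 mm off centre.

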